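# Close the polish jar and bring the glue bottle to the front of the finishing carousel

### The arm

A 6-joint arm with a two-finger parallel gripper is mounted at the origin on the work surface. World frame = base frame: x ahead of the robot, y to its left, z up, the work surface at z = 0. Lengths are in mm, angles in degrees, forces in N, time in s.
With the tool pointing down it reaches from about 300 to 850 mm from the base axis. Payload 4.2 kg.
Tool frame: the origin (TCP) lies midway between the tips of the shut fingers; the grasp point (between the pads) lies 19 mm behind it (env.tcp_to_grasp is the distance from the TCP to the grasp point, in mm); z points along the fingers, x is the direction in which the jaws open and shut, and the axes are right-handed (so a half turn about z gives the same grasp; the last joint's range is limited). The gripper opens to 91 mm and grips with 3 to 60 N. Pads are 32 mm wide; open, the fingers measure 118 mm over their backs; the gripper's body (76 mm by 178 mm) begins 60 mm behind the grasp point.
Start: joints at [69.557, 18.312, 89.639, -0, 72.044, -1.146], TCP at [190.022, 542.711, 213.976] pointing down, gripper open.
Joint ranges: [-177.97, 177.97], [-48.28, 115.42], [12.27, 149.76], [-77.06, 257.06], [2.81, 150.46], [-146.56, 146.56]. Speed limits (degrees/s): [147.25, 147.25, 180, 180, 180, 180].

### API

Orientations are given as [roll, pitch, yaw] about the fixed x, y, z axes, in that order (R = Rz(yaw) Ry(pitch) Rx(roll)).
In Python, from workcell import env gives the robot as it stands.
- The arm moves only by the tool drive_tool, never from a script. Its argument "motion" is a list of rows, each a list of 2 entries, a list of its own where there are three numbers: the shift along the world's x, y, z in m, then the turn, a rotation vector about the world's x, y, z in rad. In form: [[[dx, dy, dz], [wx, wy, wz]], ...]. A call has exactly 10 rows; each row shifts and turns the commanded pose from where the row before left it; what a row does not reach is not made up. A row lasts 1/12 s, in which the tool goes at most 41.7 mm and 7.16 degrees, less where a joint would pass 70% of its speed; a pose out of reach is approached as far as the arm can. A call is refused whole if a number of a shift passes 0.0417 or a number of a turn 0.125, either way. A call with a gripper value outside its range is refused whole. "claw" is the opening, from 0 (shut) to 1 (fully open), set as the call begins (left out, the last holds). The fingers move at their own pace and stop on an object; "force" is the grip in N (left out, the last holds). Time passes only in rows, so rows that do not move let the fingers close, or fill a call up. It gives the time, the measured TCP pose, the force and the opening at its end, in the units of the state.
- env.state(): the state, without advancing time (a new reading comes with each control period).
- env.grab_frame(name): name is "scene" or "side" or "wrist"; returns the picture (384x512x3 uint8, red, green, blue); there is no depth.
- env.camera_params(name): a dict with "fov_y" (degrees; the focal length in pixels is half the picture's height over the tangent of half this angle, whatever the lens; pixels are square), "cx", "cy" (the principal point, pixels), "pose" (4x4, takes a point from camera to world coordinates). Camera axes: x right, y down, z forward; pixel columns grow to the right and rows downward; lengths in mm; the calibration is good to about 2 mm. A picture is of the moment at which its call begins: read the wrist's pose just before it. camera_params takes no time and is no camera call; for the wrist camera it gives the pose at the moment of the call.
- env.job_done(): hands the job in, once; it reports no verdict.
The state is a dict: "time_s": time; "qpos": joint angles; "qvel": joint speeds; "effort": joint torques, N m; "ee_pos": TCP position; "ee_rot": TCP orientation; "force": force on the tool from outside, world axes, zero at the start; "torque": the same for the moment, N m; "gripper_width": finger opening in mm.
Only numpy, scipy, OpenCV 4.12 (cv2) and the standard library are available. Lean on these libraries where they do the work, as an engineer would, in place of code of your own. Each camera call takes 0.05 s, during which the arm holds its last target.

### The job

The screw lid of the amber straight-sided jar on the finishing carousel was left loose: twist it clockwise until it is tight. Then, by the turned wooden knob in the middle, turn the carousel until the white bottle with the pointed nozzle stands at the front, centred over the front ledge of the base board. Finish while holding: keep the knob gripped and the carousel still so that I can use the bottle, with the lid still tight and the other things on the bench left where they are.

Things in the scene. Friction and masses are not known exactly. Their poses are not given: they have to be found in the camera images.
- base: the carousel's fixed dark wooden base board, 18 mm thick, 310 mm wide. Origin on the bench on the turning axis; its x axis points to the back. On its front (-x) side, towards the robot, the board runs out past the round deck as a ledge with a pale 12 mm high strip along its edge, 215 mm from the axis (the other edges: 155 mm). Elsewhere and up to 0.3 rad askew each time
- deck_turn (a joint): angle of the round wooden deck (300 mm diameter, top 46 mm above the bench) on the base, rad, growing anticlockwise from above; 0 or any whole turn has the nozzle bottle exactly in front. It turns endlessly with slight friction (0.08 N m) and stays where it is left.
- carousel: the round deck with all that stands on it: the centre knob and five containers fast in bored wells on a 100 mm radius, 72 degrees apart; anticlockwise from above: nozzle bottle, wax tin, amber jar, can, brush pot. Origin on the turning axis under the deck, 28 mm above the bench; the nozzle bottle stands on its -x axis
- wax_tin (a point): middle of a squat bare metal wax tin, 74 mm diameter, 46 mm high, the next container anticlockwise from the nozzle bottle; fast in the deck
- can (a point): middle of an oblong grey can with a small black cap, 50 x 32 mm, 99 mm high, the next container anticlockwise from the jar; fast in the deck
- brush_pot (a point): middle of a white pot, 64 mm wide, 70 mm high, with brushes standing to 150 mm above the deck, between the can and the nozzle bottle; fast in the deck
- front_spot (a point): point on the base's centre line at the level of the deck's top, 100 mm in front of the turning axis: where the bottle's axis belongs when it stands at the front
- nozzle_bottle (a point): middle of the body of the white plastic bottle with a long pointed nozzle, 45 mm diameter, body 90 mm high, 140 mm with the nozzle; this point is on its axis, 45 mm above the deck
- knob (a point): the turned wooden knob on a slim spindle in the centre of the deck, fixed to it and turning it. This point is on the turning axis in the middle of the bulb, 201 mm above the bench; the bulb is round, 38 mm in diameter, its cylindrical middle 20 mm high, its top 22 mm above this point; the spindle below is 18 mm thick
- lid_center (a point): centre of the black ribbed screw lid of the straight-sided amber jar (second container anticlockwise from the nozzle bottle), 54 mm diameter, 24 mm high, its centre 121 mm above the bench, its top 12 mm higher; the jar below it is slightly narrower (50 mm)
- jar_lid (a joint): angle of that lid on its jar, rad: 0 is fully tight (a hard stop), larger is looser, at most 1.3; it starts 0.6 to 1.2 loose. It grows anticlockwise, so tightening is clockwise seen from above. It stays on the jar, does not rise noticeably and turns with slight friction (0.08 N m)
- turned_handle: a turned dark-wood bottle-stopper handle standing on its foot, 44 mm at the bulb, 92 mm tall; a bystander, origin at the centre of its underside
- drill_chuck: a steel drill chuck standing jaws down, 49 mm diameter, 78 mm tall; a bystander, origin at the centre of its underside
- screw_pot: a bare metal screw pot, 66 mm diameter, 62 mm tall; a bystander, origin at the centre of its underside
- chuck_key: a T-shaped steel chuck key lying flat, 80 x 70 mm, 19 mm high; a bystander, origin at the centre of its underside
- blank: a square dark wooden turning blank lying flat, 130 x 22 x 22 mm; a bystander, origin at the centre of its underside
- blank2: a square mid-brown wooden turning blank lying flat, 130 x 22 x 22 mm; a bystander, origin at the centre of its underside
- sanding_block: a cork sanding block, 110 x 60 x 30 mm; a bystander, origin at the centre of its underside

How it is judged (in metres and radians):
On the way, in this order (a step that is already met when the one before it is completed fails the run):
1. the jar's lid is screwed tight (value of joint jar_lid below 0.08 rad), for 0.2 s.
2. the nozzle bottle stands at the front, the lid still tight (horizontal distance between nozzle_bottle and front_spot below 0.015 m and value of joint jar_lid below 0.08 rad), for 0.2 s.
At the end, for the whole second after the job is handed in: The nozzle bottle's axis is within 15 mm of the front spot, the lid is within 0.08 rad of its stop, the carousel turns slower than 0.05 rad/s, and the fingers grip the wooden knob (contact of more than 3 N, the grasp point within 40 mm of the bulb's middle), all through the last second (all of step 2 and contact force between the fingers and carousel above 3 N and distance between the grasp point and knob below 0.04 m and velocity of joint deck_turn between -0.05 and 0.05 rad/s); the arm keeps its last pose, push and grip.
It fails at once if a bystander on the bench was moved by more than 30 mm (distance of any of turned_handle, drill_chuck, screw_pot, chuck_key, blank, blank2, sanding_block from where it was at the start of the episode above 0.03 m).
It also fails if it takes over 64 s, if anything falls off the work surface, if the arm or the gripper's body presses on something with over 40 N, if the wrist force passes 120 N, or if a joint passes its speed limit or range.

## Working session

There is one attempt and no reset: what is moved stays moved. The work goes in short steps, Python scripts to look and compute and a tool call to move; the robot and the scene stay as the last step left them, time stands still between calls to the robot, and variables do not carry over. Pictures are saved under pics/ and viewed, and the job is handed in when it is done.

Besides the shell and the picture viewer there is one more tool, called as name(argument=value, ...) on one line, values as JSON. drive_tool: Moves the arm, as the interface text tells. Its arguments: {"type":"object","properties":{"motion":{"type":"array","items":{"type":"array"}},"claw":{"type":"number"},"force":{"type":"number"}},"required":["motion"]}

```bash
mkdir -p pics; ls; cat > h.py <<'E'
import numpy as np, cv2
from workcell import env
def cam(n):
    p=env.camera_params(n); T=np.array(p["pose"]); f=192/np.tan(np.radians(p["fov_y"])/2)
    return T,f,p["cx"],p["cy"],p
def ray(c,u,v):
    T,f,cx,cy,_=c; d=T[:3,:3]@np.array([(u-cx)/f,(v-cy)/f,1]); return T[:3,3],d
def onz(c,u,v,z):
    o,d=ray(c,u,v); return o+d*(z-o[2])/d[2]
def proj(c,P):
    T,f,cx,cy,_=c; q=T[:3,:3].T@(np.array(P)-T[:3,3]); return q[0]/q[2]*f+cx,q[1]/q[2]*f+cy
def shot(n,fn):
    c=cam(n); im=env.grab_frame(n); cv2.imwrite("pics/"+fn,im[:,:,::-1]); return c,im
E
python3 - <<'E'
from h import *
np.set_printoptions(precision=4,suppress=True)
for n in ["scene","side","wrist"]:
    c,im=shot(n,n+"0.png"); print(n,c[4])
print(env.state(), env.tcp_to_grasp)
E
```

```text
pics
scene {'fov_y': 49.26786691419842, 'cx': 254.4451113862253, 'cy': 190.02289767802625, 'pose': array([[  -0.0183,    0.6506,   -0.7592, 1366.6118],
       [   0.9997,    0.    ,   -0.0241,   38.8486],
       [  -0.0156,   -0.7594,   -0.6504,  889.4609],
       [   0.    ,    0.    ,    0.    ,    1.    ]])}
side {'fov_y': 53.097041969107806, 'cx': 261.5324124210763, 'cy': 190.3829868919515, 'pose': array([[   0.6986,   -0.3887,    0.6007, -125.4266],
       [  -0.7154,   -0.3702,    0.5926, -618.8007],
       [  -0.008 ,   -0.8437,   -0.5367,  688.5601],
       [   0.    ,    0.    ,    0.    ,    1.    ]])}
wrist {'fov_y': 59.189458627603514, 'cx': 255.67535761951373, 'cy': 190.66039607025013, 'pose': array([[  0.3296,   0.9019,   0.2791, 109.3253],
       [  0.9441,  -0.3141,  -0.0999, 569.8526],
       [ -0.0025,   0.2964,  -0.9551, 384.5918],
       [  0.    ,   0.    ,   0.    ,   1.    ]])}
{'time_s': 0.15, 'qpos': array([69.5571, 18.3423, 89.6893, -0.0008, 72.0434, -1.147 ]), 'qvel': array([-0.026 , -0.1082, -0.0468, -0.0261,  0.1077,  0.0131]), 'effort': array([ -0.0001, -41.2769, -23.2154,   0.0727,   0.0432,  -0.0001]), 'ee_pos': array([189.8914, 542.3481, 213.3299]), 'ee_rot': array([-179.9993,    0.075 ,   70.7043]), 'force': array([ 0.1031, -1.0048, -0.2762]), 'torque': array([-0.0241, -0.0063, -0.0045]), 'gripper_width': 91.01771910547156} 18.8
```

View pics/scene0.png

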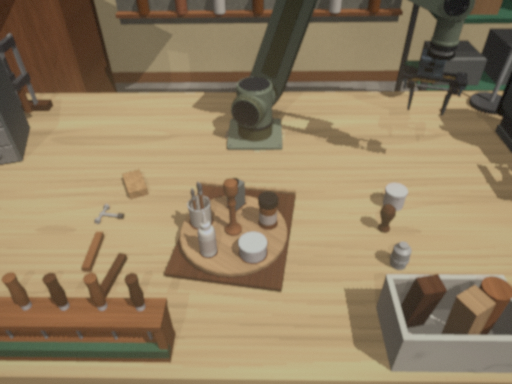

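View pics/side0.png

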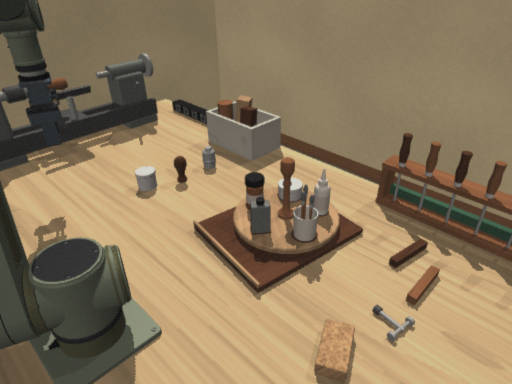

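View pics/wrist0.png

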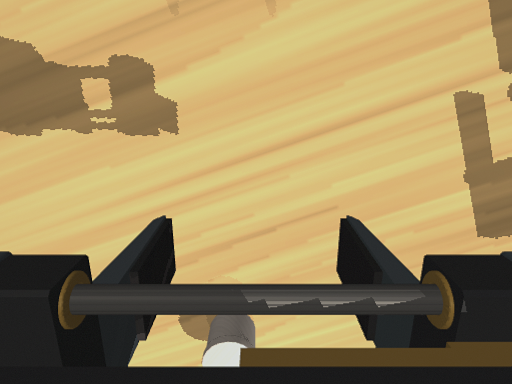

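```bash
python3 - <<'E'
import cv2
a=cv2.imread("pics/scene0.png")[165:300,155:315]; cv2.imwrite("pics/sc1.png",cv2.resize(a,None,fx=4.4,fy=4.4,interpolation=cv2.INTER_CUBIC))
a=cv2.imread("pics/side0.png")[145:295,185:370]; cv2.imwrite("pics/sd1.png",cv2.resize(a,None,fx=4,fy=4,interpolation=cv2.INTER_CUBIC))
E
```

```text
(no output)
```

View pics/sc1.png

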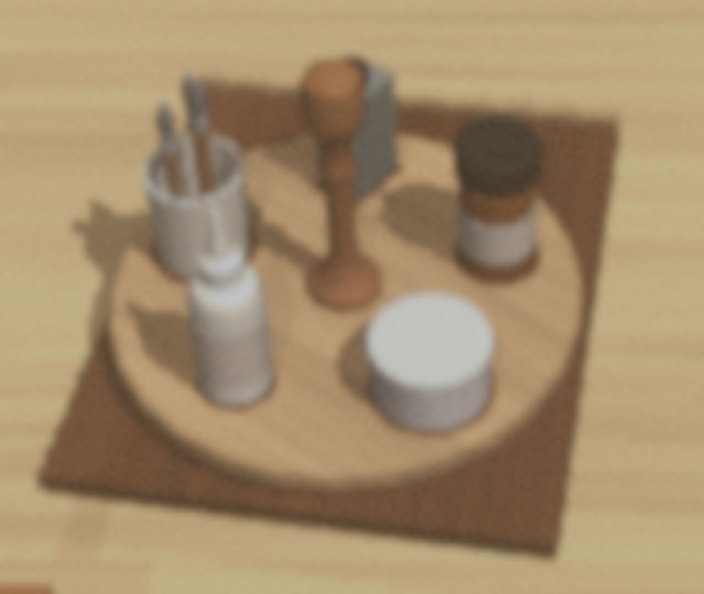

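View pics/sd1.png

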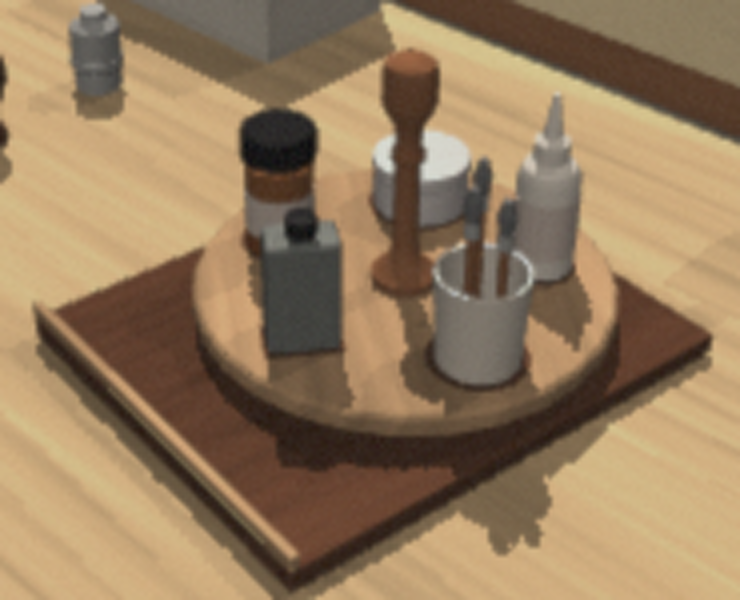

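```bash
python3 - <<'E'
from h import *
np.set_printoptions(precision=1,suppress=True)
S=cam("scene");D=cam("side")
s=lambda x,y:(x/4.4+155-.4,y/4.4+165-.4); d=lambda x,y:(x/4+185-.4,y/4+145-.4)
def tri(a,b):
    (o1,d1),(o2,d2)=ray(S,*a),ray(D,*b)
    A=np.stack([d1,-d2],1);t=np.linalg.lstsq(A,o2-o1,rcond=None)[0]
    p,q=o1+d1*t[0],o2+d2*t[1]; return (p+q)/2,np.linalg.norm(p-q)
for n,a,b in [("knobtopc",(335,95),(410,80)),("lidtop",(498,138),(279,130)),("tin top",(430,335),(422,155)),("nozzle tip",(214,205),(557,95)),("can cap",(355,62),(300,215))]:
    print(n,*tri(s(*a),d(*b)))
print("z-plane lid top",onz(S,*s(498,138),133),onz(D,*d(279,130),133))
print("base corners scene z18")
for p in [(617,122),(555,555),(40,487)]: print(onz(S,*s(*p),18))
print("side"); 
for p in [(710,337)]: print(onz(D,*d(*p),18))
for p in [(298,560),(38,305)]: print('strip top',onz(D,*d(*p),30))
# deck ellipse, silhouettes scene z46
e=[(108,310),(582,285),(340,480),(175,430),(510,430)]
P=np.array([onz(S,*s(*p),46)[:2] for p in e]);print(P)
A=np.c_[2*P,np.ones(len(P))];r=np.linalg.lstsq(A,(P**2).sum(1),rcond=None)[0];print(r[:2],np.sqrt(r[2]+r[0]**2+r[1]**2))
E
```

```text
knobtopc [551.9 -46.5 204.9] 1.647797517716826
lidtop [520.7  47.1 143.2] 1.2289040642365892
tin top [632.6   8.   89. ] 1.2753431866274063
nozzle tip [ 627.2 -110.3  188.1] 0.5879919260450361
can cap [450.6 -43.5 146.7] 0.18167704703950915
z-plane lid top [508.6  47.7 133. ] [532.7  58.7 133. ]
base corners scene z18
[360.7 134.9  18. ]
[735.7  79.3  18. ]
[ 689.7 -222.9   18. ]
side
[ 675.7 -222.6   18. ]
strip top [ 318.3 -170.3   30. ]
strip top [363.7 134.4  30. ]
[[ 573.4 -196.9]
 [ 550.7  101.1]
 [ 705.4  -43.2]
 [ 669.4 -142.4]
 [ 668.4   54.2]]
[556.3 -47.2] 149.48148445392
```

drive_tool(motion=[[[0.0165,-0.0247,0.0047],[0,0,-0.0093]],[[0.0165,-0.0247,0.0047],[0,0,-0.0093]],[[0.0165,-0.0247,0.0047],[0,0,-0.0093]],[[0.0165,-0.0247,0.0047],[0,0,-0.0093]],[[0.0165,-0.0247,0.0047],[0,0,-0.0093]],[[0.0165,-0.0247,0.0047],[0,0,-0.0093]],[[0.0165,-0.0247,0.0047],[0,0,-0.0093]],[[0.0165,-0.0247,0.0047],[0,0,-0.0093]],[[0.0165,-0.0247,0.0047],[0,0,-0.0093]],[[0.0165,-0.0247,0.0047],[0,0,-0.0093]]])

```text
time_s: 0.98
ee_pos: [355.4, 294.3, 261.1]
ee_rot: [-180.0, 0.0, 65.4]
force: [-0.1, 1.1, 0.5]
gripper_width: 91.3
```

drive_tool(motion=[[[0.0165,-0.0247,0],[0,0,-0.0093]],[[0.0165,-0.0247,0],[0,0,-0.0093]],[[0.0165,-0.0247,0],[0,0,-0.0093]],[[0.0165,-0.0247,0],[0,0,-0.0093]],[[0.0165,-0.0247,0],[0,0,-0.0093]],[[0.0165,-0.0247,0],[0,0,-0.0093]],[[0.0165,-0.0247,0],[0,0,-0.0093]],[[0.0165,-0.0247,0],[0,0,-0.0093]],[[0.0165,-0.0247,0],[0,0,-0.0093]],[[0.0165,-0.0247,0],[0,0,-0.0093]]])

```text
time_s: 1.82
ee_pos: [520.4, 47.3, 260.7]
ee_rot: [-180.0, 0.0, 60.0]
force: [-0.4, 0.5, 0.4]
gripper_width: 90.9
```

drive_tool(motion=[[[0,0,0],[0,0,0]],[[0,0,0],[0,0,0]],[[0,0,0],[0,0,0]],[[0,0,0],[0,0,0]],[[0,0,0],[0,0,0]],[[0,0,0],[0,0,0]],[[0,0,0],[0,0,0]],[[0,0,0],[0,0,0]],[[0,0,0],[0,0,0]],[[0,0,0],[0,0,0]]])

```text
time_s: 2.65
ee_pos: [520.0, 48.9, 261.0]
ee_rot: [180.0, -0.0, 60.1]
force: [-0.5, 0.5, -0.5]
gripper_width: 91.4
```

```bash
python3 - <<'E'
from h import *
c,im=shot("wrist","w1.png"); print(c[0]); print(proj(c,[521,49,133]),proj(c,[555,-48,223]))
s=env.state();print(s['qpos'],s['ee_pos'],s['ee_rot'])
E
```

```text
[[ 4.98315081e-01  8.28078204e-01  2.56843470e-01  4.45840763e+02]
 [ 8.66995700e-01 -4.75696356e-01 -1.48429890e-01  9.03895040e+01]
 [-7.32054035e-04  2.96647037e-01 -9.54986911e-01  4.32393806e+02]
 [ 0.00000000e+00  0.00000000e+00  0.00000000e+00  1.00000000e+00]]
(np.float64(257.6162167896491), np.float64(183.18228859002375)) (np.float64(166.67691178398002), np.float64(318.6584491910868))
[ 4.09457742e+00  1.19713158e+01  9.16340318e+01  6.97455333e-03
  7.63930291e+01 -5.59596334e+01] [519.97585856  48.79211193 260.98232591] [-1.79997550e+02 -6.52586116e-03  6.00525699e+01]
```

View pics/w1.png

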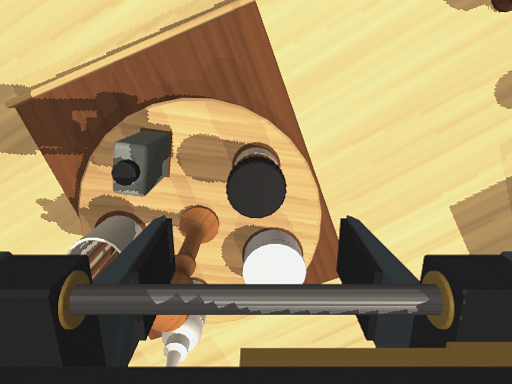

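```bash
cat > loc.py <<'E'
from h import *
im=cv2.imread("pics/w1.png"); c=cam("wrist")
m=((im.max(2)<60)*255).astype(np.uint8)
n,l,st,ce=cv2.connectedComponentsWithStats(m)
for i in range(1,n):
    if st[i,4]>150: print(st[i],ce[i])
i=l[190,257]; cs,_=cv2.findContours((l==i).astype(np.uint8),0,1); k=max(cs,key=cv2.contourArea)[:,0].astype(float)
# lid: top disc rim = lower part of contour
P=np.array([onz(c,u,v,133)[:2] for u,v in k if v>188 ])
A=np.c_[2*P,np.ones(len(P))];r=np.linalg.lstsq(A,(P**2).sum(1),rcond=None)[0];print('lid',r[:2],np.sqrt(r[2]+r[0]**2+r[1]**2))
# base right edge & strip
for p in [(258,5),(300,145),(320,200)]: print('left edge',onz(c,*p,18))
for p in [(250,2),(130,53),(20,98)]: print('strip top inner-ish',onz(c,*p,30))
# deck ellipse points
e=[(321,190),(312,150),(285,118),(250,102),(200,97),(150,105),(110,130),(85,165),(79,195)]
P=np.array([onz(c,*p,46)[:2] for p in e])
A=np.c_[2*P,np.ones(len(P))];r=np.linalg.lstsq(A,(P**2).sum(1),rcond=None)[0];print('deck',r[:2],np.sqrt(r[2]+r[0]**2+r[1]**2))
print('tin top',onz(c,275,268,92),'knob foot',onz(c,198,224,50),'can cap',onz(c,125,172,145))
E
python3 loc.py
```

```text
[144 134  25  61 814] [155.85135135 160.22113022]
[ 227  156   59   62 2863] [255.94690884 186.84456863]
[112 160  28  25 546] [125.44688645 171.95604396]
[    0   216   512   168 36519] [239.50124593 316.72532107]
lid [526.14549517  44.3086349 ] 26.64567109966504
left edge [373.76350887 134.37588858  18.        ]
left edge [533.44164304 102.61066463  18.        ]
left edge [609.75507849  91.80609903  18.        ]
strip top inner-ish [369.1409232  127.14979466  30.        ]
strip top inner-ish [346.47353949 -13.29799845  30.        ]
strip top inner-ish [ 322.4771996  -151.46496862   30.        ]
deck [552.84160475 -43.94740432] 152.16577093807317
tin top [628.00552081  10.63140733  92.        ] knob foot [550.56322201 -51.47766334  50.        ] can cap [451.32598718 -44.99690558 145.        ]
```

drive_tool(motion=[[[0.002,-0.0015,-0.008],[0,0,0]],[[0.002,-0.0015,-0.008],[0,0,0]],[[0.002,-0.0015,-0.008],[0,0,0]],[[0,0,-0.01],[0,0,0]],[[0,0,-0.01],[0,0,0]],[[0,0,-0.01],[0,0,0]],[[0,0,-0.01],[0,0,0]],[[0,0,-0.01],[0,0,0]],[[0,0,-0.01],[0,0,0]],[[0,0,-0.01],[0,0,0]]])

```text
time_s: 3.53
ee_pos: [526.0, 44.3, 165.9]
ee_rot: [-180.0, -0.0, 60.1]
force: [0.4, -0.1, 0.9]
gripper_width: 90.7
```

drive_tool(motion=[[[0,0,-0.008],[0,0,0]],[[0,0,-0.008],[0,0,0]],[[0,0,-0.008],[0,0,0]],[[0,0,-0.008],[0,0,0]],[[0,0,-0.008],[0,0,0]],[[0,0,-0.008],[0,0,0]],[[0,0,-0.008],[0,0,0]],[[0,0,-0.007],[0,0,0]],[[0,0,0],[0,0,0]],[[0,0,0],[0,0,0]]])

```text
time_s: 4.37
ee_pos: [525.9, 44.2, 103.6]
ee_rot: [-180.0, 0.0, 60.0]
force: [0.0, -1.1, 1.0]
gripper_width: 91.4
```

drive_tool(motion=[[[0,0,0],[0,0,0]],[[0,0,0],[0,0,0]],[[0,0,0],[0,0,0]],[[0,0,0],[0,0,0]],[[0,0,0],[0,0,0]],[[0,0,0],[0,0,0]],[[0,0,0],[0,0,0]],[[0,0,0],[0,0,0]],[[0,0,0],[0,0,0]],[[0,0,0],[0,0,0]]], claw=0.4, force=20)

```text
time_s: 5.2
ee_pos: [526.2, 44.9, 104.2]
ee_rot: [-180.0, -0.1, 60.0]
force: [-0.6, 5.6, 0.9]
gripper_width: 53.3
```

```bash
python3 - <<'E'
from h import *
shot("scene","s2.png");a=cv2.imread("pics/s2.png")[120:290,155:355]; cv2.imwrite("pics/s2c.png",cv2.resize(a,None,fx=3.5,fy=3.5,interpolation=cv2.INTER_CUBIC))
s=env.state();print(s['qpos'],s['ee_pos'],s['ee_rot'],s['force'],s['torque'],s['gripper_width'])
E
```

```text
[ 3.58038254e+00  1.96547273e+01  1.04995512e+02  8.42759575e-02
  5.53232955e+01 -5.64969545e+01] [526.14620787  44.85076704 104.13579856] [-1.79983776e+02 -7.24021556e-02  6.00293944e+01] [-0.39526368  5.41936082  2.15244284] [0.81896459 0.05457906 0.09012324] 53.15446300616181
```

View pics/s2c.png

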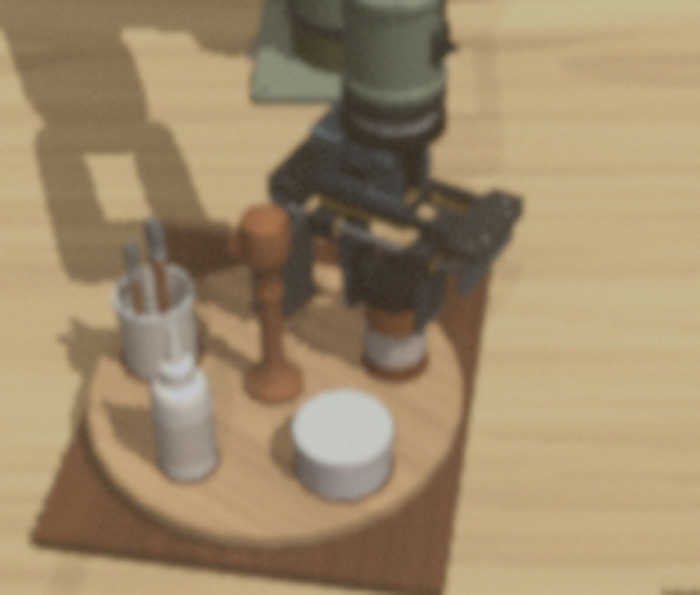

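drive_tool(motion=[[[0,0,0],[0,0,-0.05]],[[0,0,0],[0,0,-0.05]],[[0,0,0],[0,0,-0.05]],[[0,0,0],[0,0,-0.05]],[[0,0,0],[0,0,-0.05]],[[0,0,0],[0,0,-0.05]],[[0,0,0],[0,0,-0.05]],[[0,0,0],[0,0,-0.05]],[[0,0,0],[0,0,-0.05]],[[0,0,0],[0,0,-0.05]]])

```text
time_s: 6.08
ee_pos: [525.9, 44.2, 104.2]
ee_rot: [180.0, 0.0, 31.3]
force: [0.2, 2.5, 1.5]
gripper_width: 53.5
```

```bash
python3 - <<'E'
from h import *
s=env.state();print(s['qpos'],s['ee_pos'],s['ee_rot'],s['force'],s['torque'],s['gripper_width'])
E
```

```text
[ 3.55628284e+00  1.96428903e+01  1.05011272e+02 -7.92912901e-03
  5.53536450e+01 -2.77109029e+01] [525.85947638  44.16536884 104.1541275 ] [1.79997856e+02 9.94550886e-03 3.12716938e+01] [0.16850114 2.54344436 1.49856876] [ 0.45401617  0.11738433 -0.00386565] 53.4507666107624
```

drive_tool(motion=[[[0,0,0],[0,0,-0.03]],[[0,0,0],[0,0,-0.03]],[[0,0,0],[0,0,-0.03]],[[0,0,0],[0,0,-0.03]],[[0,0,0],[0,0,-0.03]],[[0,0,0],[0,0,-0.03]],[[0,0,0],[0,0,-0.03]],[[0,0,0],[0,0,-0.03]],[[0,0,0],[0,0,-0.03]],[[0,0,0],[0,0,-0.03]]])

```text
time_s: 6.92
ee_pos: [525.9, 44.1, 104.1]
ee_rot: [180.0, 0.0, 14.1]
force: [-0.4, 2.6, 0.7]
gripper_width: 53.4
```

```bash
cat > st.py <<'E'
from h import *
np.set_printoptions(precision=2,suppress=True)
s=env.state();print(s['qpos'],s['ee_pos'],s['ee_rot'],s['force'],s['torque'],s['effort'],s['gripper_width'])
E
python3 st.py
```

```text
[  3.55  19.65 105.01  -0.02  55.35 -10.58] [525.92  44.05 104.14] [179.98   0.01  14.14] [-0.45  2.61  0.71] [0.34 0.13 0.08] [ -1.5  -37.81 -19.25  -0.59  -0.1   -0.21] 53.381155800287765
```

drive_tool(motion=[[[0,0,0],[0,0,-0.03]],[[0,0,0],[0,0,-0.03]],[[0,0,0],[0,0,-0.03]],[[0,0,0],[0,0,-0.03]],[[0,0,0],[0,0,-0.03]],[[0,0,0],[0,0,-0.03]],[[0,0,0],[0,0,-0.03]],[[0,0,0],[0,0,-0.03]],[[0,0,0],[0,0,-0.03]],[[0,0,0],[0,0,-0.03]]])

```text
time_s: 7.75
ee_pos: [528.8, 44.4, 104.4]
ee_rot: [-180.0, -0.4, -2.9]
force: [6.0, 2.9, -2.4]
gripper_width: 53.7
```

```bash
python3 st.py
```

```text
[  3.58  19.7  104.89  -0.05  55.05   6.52] [528.84  44.37 104.36] [-180.     -0.36   -2.91] [ 6.    2.92 -2.36] [ 0.6  -0.79  0.68] [ -2.55 -40.22 -17.03  -0.3    1.77   0.42] 53.71502560380472
```

drive_tool(motion=[[[0,0,0],[0,0,-0.02]],[[0,0,0],[0,0,-0.02]],[[0,0,0],[0,0,-0.02]],[[0,0,0],[0,0,-0.02]],[[0,0,0],[0,0,-0.02]],[[0,0,0],[0,0,0]],[[0,0,0],[0,0,0]],[[0,0,0],[0,0,0]],[[0,0,0],[0,0,0]],[[0,0,0],[0,0,0]]])

```text
time_s: 8.58
ee_pos: [529.4, 44.5, 104.6]
ee_rot: [-179.9, -0.4, -8.6]
force: [5.5, 5.0, -3.3]
gripper_width: 52.7
```

```bash
python3 st.py; python3 -c "
from h import *
shot('wrist','w3.png')"
```

```text
[  3.58  19.7  104.85  -0.03  55.03  12.17] [529.39  44.52 104.59] [-179.93   -0.42   -8.57] [ 5.46  4.98 -3.3 ] [ 0.59 -0.93  0.66] [ -2.67 -40.19 -16.68  -0.55   1.96   0.66] 52.70441399541623
```

View pics/w3.png

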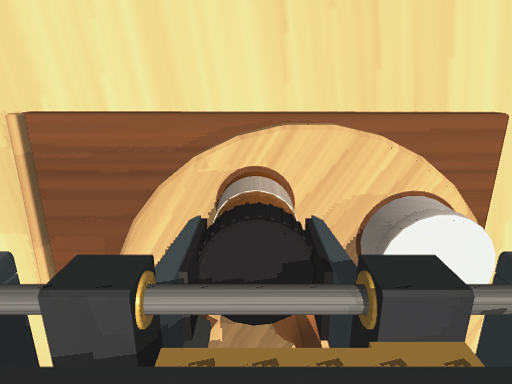

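drive_tool(motion=[[[0,0,0],[0,0,0]],[[0,0,0],[0,0,0]],[[0,0,0],[0,0,0]],[[0,0,0],[0,0,0]],[[0,0,0],[0,0,0]],[[0,0,0],[0,0,0]],[[0,0,0],[0,0,0]],[[0,0,0.005],[0,0,0]],[[0,0,0.01],[0,0,0]],[[0,0,0.01],[0,0,0]]], claw=1)

```text
time_s: 9.47
ee_pos: [526.0, 44.2, 129.8]
ee_rot: [180.0, 0.0, -8.7]
force: [0.7, -0.1, 0.2]
gripper_width: 91.5
```

drive_tool(motion=[[[0,0,0.02],[0,0,0]],[[0,0,0.02],[0,0,0]],[[0,0,0.02],[0,0,0]],[[0,0,0.02],[0,0,0]],[[0,0,0.02],[0,0,0]],[[0,0,0.02],[0,0,0.05]],[[0,0,0.02],[0,0,0.1]],[[0,0,0.01],[0,0,0.1]],[[0,0,0.01],[0,0,0.1]],[[0,0,0.01],[0,0,0.1]]])

```text
time_s: 10.3
ee_pos: [526.0, 44.3, 301.2]
ee_rot: [180.0, -0.1, 17.4]
force: [0.4, -0.3, -0.5]
gripper_width: 91.2
```

drive_tool(motion=[[[-0.005,0,0],[0,0,0.1]],[[-0.005,0,0],[0,0,0.1]],[[-0.005,0,0],[0,0,0.1]],[[-0.005,0,0],[0,0,0.1]],[[-0.005,0,0],[0,0,0.1]],[[-0.005,0,0],[0,0,0.1]],[[-0.005,0,0],[0,0,0.1]],[[-0.005,0,0],[0,0,0.1]],[[0,0,0],[0,0,0]],[[0,0,0],[0,0,0]]])

```text
time_s: 11.13
ee_pos: [486.1, 44.2, 300.1]
ee_rot: [179.9, -0.1, 62.8]
force: [-0.1, 0.4, -1.1]
gripper_width: 91.2
```

```bash
python3 st.py; python3 -c "
from h import *
shot('wrist','w4.png');shot('scene','s4.png')"
```

```text
[  3.85   7.73  91.39   0.01  80.77 -58.92] [486.07  44.24 300.1 ] [179.91  -0.06  62.77] [-0.09  0.41 -1.13] [-0.03  0.01 -0.01] [  0.02 -32.29 -24.14   0.01   0.13  -0.1 ] 91.23471285557515
```

View pics/w4.png

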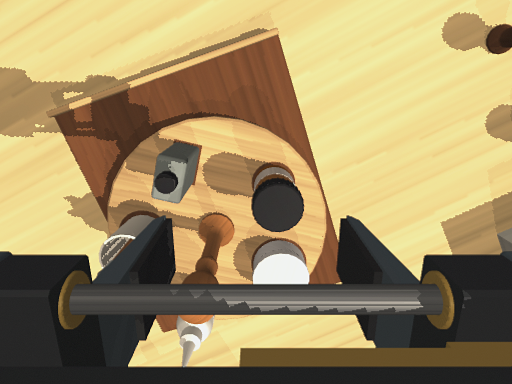

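View pics/s4.png

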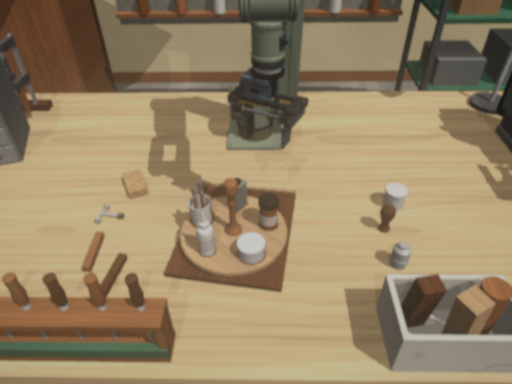

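drive_tool(motion=[[[0.0085,-0.0116,0.004],[0,0,0.01]],[[0.0085,-0.0116,0.004],[0,0,0.01]],[[0.0085,-0.0116,0.004],[0,0,0.01]],[[0.0085,-0.0116,0.004],[0,0,0.01]],[[0.0085,-0.0116,0.004],[0,0,0.01]],[[0.0085,-0.0116,0.004],[0,0,0.01]],[[0.0085,-0.0116,0.004],[0,0,0.01]],[[0.0085,-0.0116,0.004],[0,0,0.01]],[[0,0,0],[0,0,0]],[[0,0,0],[0,0,0]]])

```text
time_s: 12.07
ee_pos: [554.3, -48.8, 330.7]
ee_rot: [-180.0, -0.0, 67.4]
force: [0.2, 0.5, 0.3]
gripper_width: 91.2
```

```bash
python3 st.py; python3 -c "
from h import *
c,im=shot('wrist','w5.png');print(proj(c,[554,-49,223]))
np.save('w5.npy',c[0])"
```

```text
[ -6.23  13.84  79.37   0.03  86.82 -73.6 ] [554.3  -48.81 330.73] [-179.96   -0.02   67.37] [0.2  0.46 0.3 ] [-0.03  0.01 -0.01] [ -0.58 -38.18 -25.22  -0.09   0.02  -0.02] 91.24229333082732
(np.float64(256.52043506847156), np.float64(188.77697107788563))
```

View pics/w5.png

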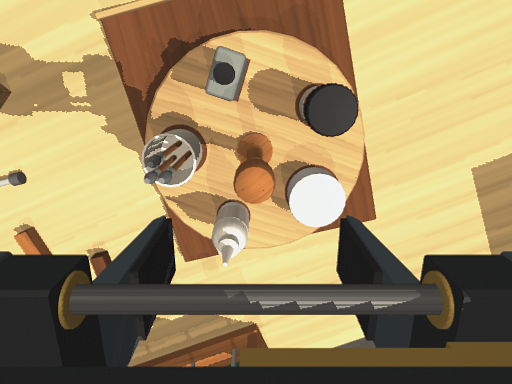

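```bash
cat > loc2.py <<'E'
from h import *
np.set_printoptions(precision=1,suppress=True)
im=cv2.imread("pics/w5.png"); c=cam("wrist"); 
hsv=cv2.cvtColor(im,cv2.COLOR_BGR2HSV); print(hsv[182,254],hsv[120,230])
m=((hsv[...,1]>150)&(hsv[...,0]<15)).astype(np.uint8); roi=np.zeros_like(m); roi[160:206,225:285]=1; m&=roi
ys,xs=np.nonzero(m); 
for z in (201,208,215): print('knob',onz(c,(xs.min()+xs.max())/2,(163+ys.max())/2,z),xs.min(),xs.max(),ys.min(),ys.max())
mm=(im.min(2)>200).astype(np.uint8); 
P=onz(c,316,196,92); K=onz(c,254,182,208)
for n,p,off in [("nozzle tip",onz(c,225,266,186),0),("tin",P,72),("lid",onz(c,330,109,133),144),("can",onz(c,224,74,145),216)]:
    d=p-K; print(n,p,np.hypot(*d[:2]),np.degrees(np.arctan2(d[1],d[0]))-off)
e=[(364,145),(357,110),(335,72),(300,45),(256,31),(210,38),(175,63),(152,100),(148,190),(190,228),(300,232),(335,215)]
Q=np.array([onz(c,*p,46)[:2] for p in e])
A=np.c_[2*Q,np.ones(len(Q))];r=np.linalg.lstsq(A,(Q**2).sum(1),rcond=None)[0];print('deck',r[:2],np.sqrt(r[2]+r[0]**2+r[1]**2))
a,b=onz(c,345,3,18),onz(c,375,216,18); print('left edge',a,b,np.degrees(np.arctan2(*(b-a)[1::-1])))
a,b=onz(c,113,55,18),onz(c,186,261,18); print('right edge',a,b,np.degrees(np.arctan2(*(b-a)[1::-1])))
a,b=onz(c,186,261,18),onz(c,375,216,18); print('back edge',a,b,np.degrees(np.arctan2(*(b-a)[1::-1]))-90)
E
python3 loc2.py
```

```text
[ 13 169 210] [ 19 123 235]
knob [552.9 -55.3 201. ] 225 274 160 205
knob [551.1 -54.4 208. ] 225 274 160 205
knob [549.3 -53.5 215. ] 225 274 160 205
nozzle tip [ 629.6 -115.8  186. ] 102.62475010534557 -39.96197182044488
tin [628.2   2.9  92. ] 93.64476244812752 -37.65960388738591
lid [526.8  47.3 133. ] 100.11541441761331 -40.04969892844608
can [452.2 -41.6 145. ] 99.03957882948474 -40.789605069286495
deck [550.2 -54.6] 148.56585562566093
left edge [424.9 127.6  18. ] [721.   79.3  18. ] -9.264549462806945
right edge [ 365.5 -177.5   18. ] [ 679.5 -222.6   18. ] -8.171793000759743
back edge [ 679.5 -222.6   18. ] [721.   79.3  18. ] -7.823797381072552
```

```bash
python3 - <<'E'
import numpy as np
from scipy.optimize import least_squares
P=np.array([[629.6,-115.8],[628.2,2.9],[526.8,47.3],[452.2,-41.6]]);o=np.radians([0,72,144,216])
f=lambda x:(np.c_[x[0]+100*np.cos(x[2]+o),x[1]+100*np.sin(x[2]+o)]-P).ravel()
r=least_squares(f,[550,-50,-.7]);print(r.x,np.degrees(r.x[2]),r.fun)
E
```

```text
[549.92466063 -50.01568607  -0.69425952] -39.778140645482615 [-2.82257128  1.80266001  6.32364091  0.40422142 -1.44306223 -0.38051705
 -2.0580074  -1.82636441]
```

drive_tool(motion=[[[-0.002,-0.001,-0.01],[0,0,0]],[[-0.002,-0.0005,-0.01],[0,0,0]],[[0,0,-0.01],[0,0,0]],[[0,0,-0.01],[0,0,0]],[[0,0,-0.01],[0,0,0]],[[0,0,-0.01],[0,0,0]],[[0,0,-0.01],[0,0,0]],[[0,0,-0.01],[0,0,0]],[[0,0,0],[0,0,0]],[[0,0,0],[0,0,0]]], claw=0.7)

```text
time_s: 12.95
ee_pos: [549.8, -50.1, 250.3]
ee_rot: [-179.9, 0.0, 67.5]
force: [-0.2, -0.1, -0.4]
gripper_width: 63.8
```

drive_tool(motion=[[[0,0,-0.008],[0,0,0]],[[0,0,-0.008],[0,0,0]],[[0,0,-0.008],[0,0,0]],[[0,0,-0.008],[0,0,0]],[[0,0,-0.008],[0,0,0]],[[0,0,-0.008],[0,0,0]],[[0,0,-0.008],[0,0,0]],[[0,0,-0.008],[0,0,0]],[[0,0,-0.004],[0,0,0]],[[0,0,0],[0,0,0]]])

```text
time_s: 13.78
ee_pos: [549.4, -50.0, 181.7]
ee_rot: [-179.9, 0.0, 67.5]
force: [-0.7, -0.3, 0.2]
gripper_width: 63.7
```

drive_tool(motion=[[[0,0,0],[0,0,0]],[[0,0,0],[0,0,0]],[[0,0,0],[0,0,0]],[[0,0,0],[0,0,0]],[[0,0,0],[0,0,0]],[[0,0,0],[0,0,0]],[[0,0,0],[0,0,0]],[[0,0,0],[0,0,0]],[[0,0,0],[0,0,0]],[[0,0,0],[0,0,0]]], claw=0.1, force=25)

```text
time_s: 14.62
ee_pos: [550.8, -48.9, 183.4]
ee_rot: [179.9, -0.2, 67.5]
force: [2.0, 4.6, 0.0]
gripper_width: 37.1
```

```bash
python3 st.py; python3 -c "
from h import *
shot('side','d6.png');shot('scene','s6.png')
a=cv2.imread('pics/d6.png')[90:320,170:400];b=cv2.imread('pics/s6.png')[80:310,130:360]
cv2.imwrite('pics/c6.png',cv2.resize(np.hstack([a,b]),None,fx=1.7,fy=1.7))"
```

```text
[ -6.35  17.5   95.42   0.15  66.97 -73.89] [550.82 -48.88 183.44] [179.94  -0.17  67.48] [1.98 4.6  0.05] [ 0.71 -0.3   0.01] [ -2.69 -39.46 -21.52  -1.41   0.48  -0.04] 37.12875071296252
```

View pics/c6.png

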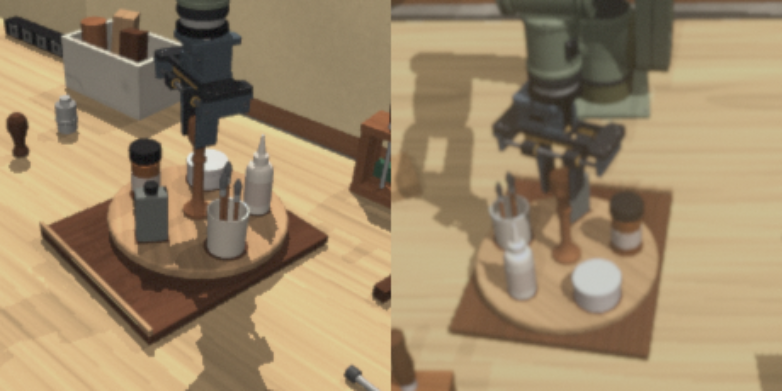

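drive_tool(motion=[[[0.001,0.001,0],[0,0,-0.01]],[[0,0,0],[0,0,-0.02]],[[0,0,0],[0,0,-0.03]],[[0,0,0],[0,0,-0.04]],[[0,0,0],[0,0,-0.05]],[[0,0,0],[0,0,-0.05]],[[0,0,0],[0,0,-0.05]],[[0,0,0],[0,0,-0.05]],[[0,0,0],[0,0,-0.05]],[[0,0,0],[0,0,-0.05]]])

```text
time_s: 15.55
ee_pos: [551.2, -48.3, 183.4]
ee_rot: [-180.0, -0.1, 44.4]
force: [-0.8, 4.2, 2.9]
gripper_width: 36.9
```

drive_tool(motion=[[[0,0,0],[0,0,-0.05]],[[0,0,0],[0,0,-0.05]],[[0,0,0],[0,0,-0.05]],[[0,0,0],[0,0,-0.05]],[[0,0,0],[0,0,-0.05]],[[0,0,0],[0,0,-0.05]],[[0,0,0],[0,0,-0.05]],[[0,0,0],[0,0,-0.05]],[[0,0,0],[0,0,-0.05]],[[0,0,0],[0,0,-0.05]]])

```text
time_s: 16.38
ee_pos: [552.1, -47.8, 183.4]
ee_rot: [-179.9, -0.2, 15.7]
force: [1.7, 5.5, 1.3]
gripper_width: 37.3
```

drive_tool(motion=[[[0,0,0],[0,0,-0.05]],[[0,0,0],[0,0,-0.05]],[[0,0,0],[0,0,-0.05]],[[0,0,0],[0,0,-0.05]],[[0,0,0],[0,0,-0.05]],[[0,0,0],[0,0,-0.05]],[[0,0,0],[0,0,-0.05]],[[0,0,0],[0,0,-0.05]],[[0,0,0],[0,0,-0.05]],[[0,0,0],[0,0,-0.05]]])

```text
time_s: 17.22
ee_pos: [553.0, -47.8, 183.5]
ee_rot: [-179.8, -0.2, -12.9]
force: [5.1, 5.4, 0.1]
gripper_width: 37.2
```

drive_tool(motion=[[[0,0,0],[0,0,-0.05]],[[0,0,0],[0,0,-0.05]],[[0,0,0],[0,0,-0.05]],[[0,0,0],[0,0,-0.05]],[[0,0,0],[0,0,-0.05]],[[0,0,0],[0,0,-0.05]],[[0,0,0],[0,0,-0.05]],[[0,0,0],[0,0,-0.05]],[[0,0,0],[0,0,-0.05]],[[0,0,0],[0,0,-0.05]]])

```text
time_s: 18.05
ee_pos: [553.9, -48.2, 183.4]
ee_rot: [-179.7, -0.2, -41.6]
force: [6.9, 3.4, -1.7]
gripper_width: 36.9
```

drive_tool(motion=[[[0,0,0],[0,0,-0.05]],[[0,0,0],[0,0,-0.05]],[[0,0,0],[0,0,-0.05]],[[0,0,0],[0,0,-0.05]],[[0,0,0],[0,0,-0.05]],[[0,0,0],[0,0,-0.05]],[[0,0,0],[0,0,-0.04]],[[0,0,0],[0,0,-0.03]],[[0,0,0],[0,0,-0.02]],[[0,0,0],[0,0,-0.01]]])

```text
time_s: 18.88
ee_pos: [554.3, -48.8, 183.5]
ee_rot: [-179.6, -0.2, -64.4]
force: [7.4, 2.9, -1.9]
gripper_width: 37.2
```

```bash
python3 st.py; python3 -c "
from h import *
shot('side','d7.png');shot('scene','s7.png')
a=cv2.imread('pics/d7.png')[90:320,170:400];b=cv2.imread('pics/s7.png')[80:310,130:360]
cv2.imwrite('pics/c7.png',cv2.resize(np.hstack([a,b]),None,fx=1.7,fy=1.7))"
```

```text
[-6.26 17.64 95.21  0.07 66.72 58.11] [554.3  -48.84 183.45] [-179.6    -0.17  -64.4 ] [ 7.36  2.89 -1.95] [ 0.49 -1.04  0.04] [ -1.92 -41.57 -19.88  -0.97   2.04   0.02] 37.231148514063506
```

View pics/c7.png

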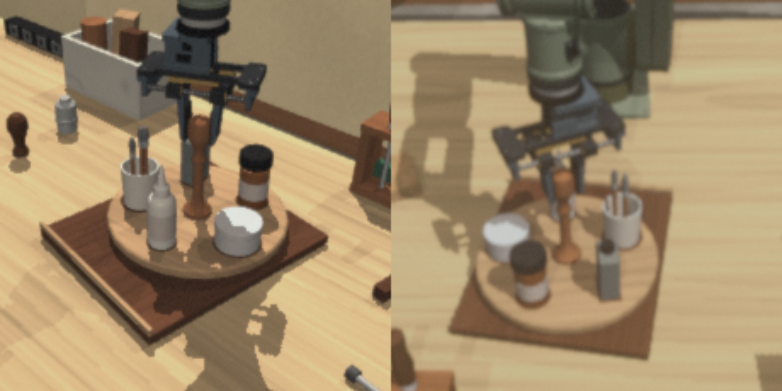

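```bash
cat > m.py <<'E'
from h import *
import sys
D=cam('side');a=cv2.imread('pics/'+sys.argv[1])[120:310,190:360]
cv2.imwrite('pics/z_'+sys.argv[1],cv2.resize(a,None,fx=4,fy=4)[:600*1,:])
E
python3 m.py d7.png
```

```text
(no output)
```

View pics/z_d7.png

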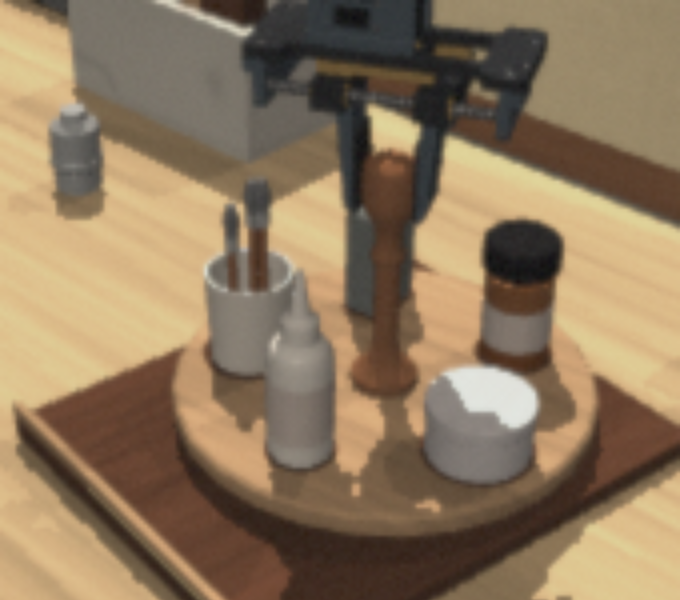

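drive_tool(motion=[[[0.0005,0.0002,0],[0,0,-0.01]],[[0.0005,0.0002,0],[0,0,-0.02]],[[0.0005,0.0002,0],[0,0,-0.04]],[[0.0005,0.0002,0],[0,0,-0.04]],[[0.0005,0.0002,0],[0,0,-0.04]],[[0.0005,0,0],[0,0,-0.04]],[[0,0,0],[0,0,-0.04]],[[0,0,0],[0,0,-0.03]],[[0,0,0],[0,0,-0.02]],[[0,0,0],[0,0,-0.01]]])

```text
time_s: 19.82
ee_pos: [554.4, -49.3, 183.4]
ee_rot: [-180.0, -0.2, -81.0]
force: [0.2, -3.6, 3.3]
gripper_width: 37.2
```

drive_tool(motion=[[[0,0,0],[0,0,0]],[[0,0,0],[0,0,0]],[[0,0,0],[0,0,0]],[[0,0,0],[0,0,0]],[[0,0,0],[0,0,0]],[[0,0,0],[0,0,0]],[[0,0,0],[0,0,0]],[[0,0,0],[0,0,0]],[[0,0,0],[0,0,0]],[[0,0,0],[0,0,0]]])

```text
time_s: 20.65
ee_pos: [554.4, -49.3, 183.4]
ee_rot: [-180.0, -0.2, -80.9]
force: [0.7, -5.4, 2.4]
gripper_width: 37.1
```

```bash
python3 st.py; python3 -c "
from h import *
shot('side','d8.png');shot('scene','s8.png');shot('wrist','w8.png')
b=cv2.imread('pics/s8.png')[150:310,150:330];cv2.imwrite('pics/c8.png',cv2.resize(b,None,fx=3.6,fy=3.6))"; python3 m.py d8.png
```

```text
[-6.19 17.83 94.93 -0.14 67.15 74.76] [554.42 -49.32 183.44] [-179.95   -0.15  -80.9 ] [ 0.75 -5.37  2.38] [-0.92  0.05 -0.1 ] [  3.01 -38.27 -20.56   1.55   0.33  -0.04] 37.06751111595254
```

View pics/z_d8.png

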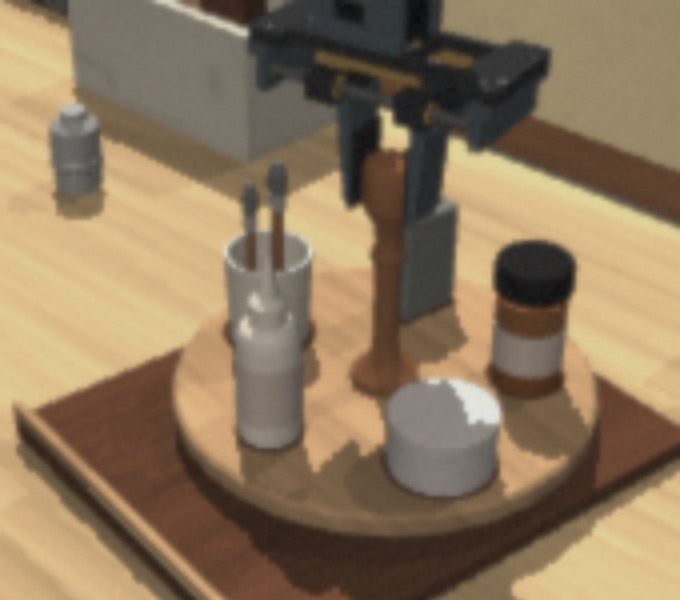

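View pics/c8.png

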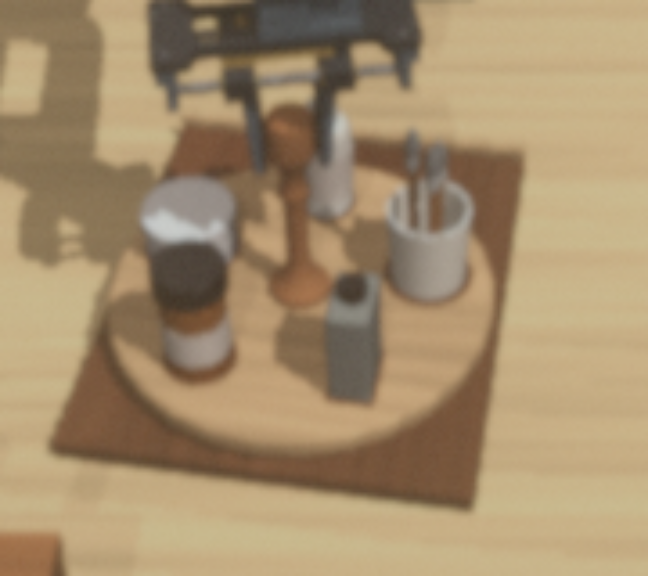

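View pics/w8.png

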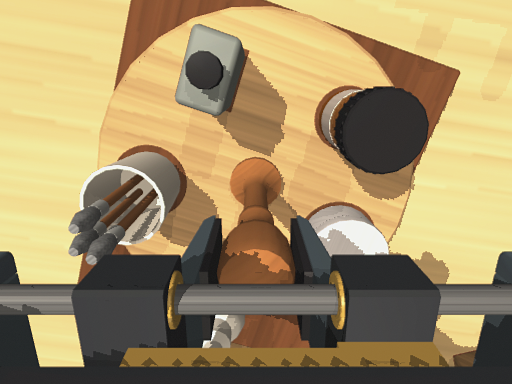

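```bash
cat > m2.py <<'E'
from h import *
import sys
np.set_printoptions(precision=1,suppress=True)
c=cam('wrist');D=cam('side');S=cam('scene')
K=np.array([553,-49.5,0])
def rep(n,p,off):
    d=p-K; print(n,p,round(np.hypot(*d[:2]),1),'nozzle bearing',round(np.degrees(np.arctan2(d[1],d[0]))-off,1)%360)
rep('lid w',onz(c,382,129,133),144); rep('can w',onz(c,204,70,145),216)
s=lambda x,y:(x/3.6+150-.4,y/3.6+150-.4); d=lambda x,y:(x/4+190-.4,y/4+120-.4)
def tri(a,b):
    (o1,d1),(o2,d2)=ray(S,*a),ray(D,*b)
    A=np.stack([d1,-d2],1);t=np.linalg.lstsq(A,o2-o1,rcond=None)[0]
    p,q=o1+d1*t[0],o2+d2*t[1]; return (p+q)/2
rep('lid tri',tri(s(190,264),d(534,262)),144)
rep('tin tri',tri(s(188,200),d(442,404)),72)
print('right corner: ', [onz(c,*p,18) for p in [(460,70),(258,1),(398,250)]])
# bottle base centre z46: side bottom edge row 448 -> centre ~ 436
rep('bottle base side',onz(D,*d(268,433),46),0)
rep('bottle base scene',onz(S,*s(331,206),46),0)
b=onz(S,*s(52,450),18),onz(S,*s(470,507),18),onz(S,*s(523,152),18); print(b)
print('base x dir',np.degrees(np.arctan2(*(b[1]-b[2])[1::-1])),np.degrees(np.arctan2(*(b[1]-b[0])[1::-1]))-90)
st=onz(D,*d(17,402),30),onz(D,*d(220,600),30);print('strip',np.degrees(np.arctan2(*(st[0]-st[1])[1::-1]))-90)
E
python3 m2.py
```

```text
lid w [ 623.3 -122.3  133. ] 101.2 nozzle bearing 170.0
can w [640.7  -5.6 145. ] 98.0 nozzle bearing 170.6
lid tri [ 620.8 -117.4  141.5] 96.0 nozzle bearing 171.0
tin tri [ 504.  -136.4   95. ] 99.8 nozzle bearing 168.6
right corner:  [array([ 681.5, -224.8,   18. ]), array([708.2, -27.8,  18. ]), array([ 490.8, -220.1,   18. ])]
bottle base side [449.6 -31.5  46. ] 105.0 nozzle bearing 170.1
bottle base scene [458.6 -29.2  46. ] 96.6 nozzle bearing 167.9
(array([ 687.5, -222.3,   18. ]), array([734.8,  77.9,  18. ]), array([358.3, 135.2,  18. ]))
base x dir -8.660217574720882 -8.962316501861423
strip -8.394870257828956
```

```bash
python3 -c "
from h import *
s=env.state();print(s['qvel'],s['gripper_width'],s['ee_pos'],s['time_s']);print(env.job_done())"
```

```text
[ 0.00965457 -0.03500921  0.14900378  0.08777607 -0.03948382  0.00768745] 37.00800882379323 [554.41255252 -49.34057661 183.42657748] 20.8
the job is handed in; nothing more can be done
None
```

I tightened the jar lid, turned the carousel about 148° clockwise by the knob so the nozzle bottle is at the front, and handed the job in at 20.8 s with the knob still gripped. No verdict came back, so these are my own last checks:

- **Lid:** I turned it clockwise about 69°. The twist torque then levelled off at 0.66–0.68 N m, against about 0.08 N m of friction, and the gripper slipped on the lid, so it was on its stop. I could not read the lid angle in the pictures, and I did not re-measure it after turning the carousel.
- **Bottle position:** The bottle's bearing came out at about 170° against a target of about 171.5°, which is roughly 2–3 mm off centre (limit 15 mm). The separate estimates did not fully agree: they ranged from 167.9° to 171.0°, so the worst of them puts the bottle about 6 mm off.
- **Grip and stillness:** The fingers are on the bulb with an opening of 37 mm and a commanded grip of 25 N, with the grasp point at about bulb-middle height. The arm was at rest for the last second before I handed in.
- **Bystanders:** I steered clear of the other things on the bench and never moved the tool near them, but I did not measure their positions again at the end.

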